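# Fetch the boxed-in keyed collar and set it on its stand

### The arm

A 6-joint arm with a two-finger parallel gripper is mounted at the origin on a cart in front of the work surface, level with it; the furniture and walls round the work are solid. World frame = base frame: x ahead of the robot, y to its left, z up, the work surface at z = 0. Lengths are in mm, angles in rad, forces in N, time in s.
With the tool pointing down it reaches from about 350 to 975 mm from the base axis. Payload 7.1 kg.
Tool frame: the origin (TCP) lies between the finger pads; the fingertips stand 19 mm ahead of it and the grasp point (between the pads) is the TCP; y points along the fingers, z is the direction in which the jaws open and shut, and the axes are right-handed (so a half turn about y gives the same grasp; the last joint's range is limited). The gripper opens to 88 mm and grips with 3 to 60 N. Pads are 20 mm wide; open, the fingers measure 115 mm over their backs; the gripper's body (75 mm by 178 mm) begins 61 mm behind the grasp point.
Start: joints at [-1.188, 0.423, 1.63, -0, 1.089, -0.019], TCP at [244.438, -575.2, 241.675] pointing down, gripper open.
Joint ranges: [-3, 3], [-0.9, 2.11], [0.09, 2.58], [-1.31, 4.45], [0.11, 2.69], [-2.54, 2.54]. Speed limits (rad/s): [2.39, 2.39, 3.01, 3.14, 3.14, 3.14].

### API

Orientations are given as a rotation vector (axis times angle).
In Python, from workcell import ctrl gives the robot as it stands.
- The arm moves only by the tool servo_tool, never from a script. Its argument "moves" is text: rows parted by semicolons, each of 6 numbers parted by spaces: the shift along the world's x, y, z in m, then the turn, a rotation vector about the world's x, y, z in degrees. A call has 1 to 8 rows; each row is the pose to reach, as a shift and turn from the pose commanded when the call began; what a row does not reach only later rows make up. A row lasts 1/8 s, in which the tool goes at most 62.5 mm and 10.7 degrees, less where a joint would pass 70% of its speed; a pose out of reach is approached as far as the arm can. A call with a gripper value outside its range is refused whole. "hand" is the closure in counts, from 0 (fully open) to 255 (shut), set as the call begins (left out, the last holds). The fingers move at their own pace and stop on an object; the grip force is fixed at half the most. Time passes only in rows, so rows that repeat a pose let the fingers close. It gives the time, the measured TCP pose, the force and the opening at its end, in the units of the state.
- ctrl.get_obs(): the state, without advancing time (a new reading comes with each control period).
- ctrl.get_image(name): name is "scene" or "top"; returns a dict with "pixels" (384x512x3 uint8, red, green, blue), "depth" (384x512 float32, mm along the optical axis (not along the pixel's ray), 0 where there is no reading), "vertical_fov" (degrees; the focal length in pixels is half the picture's height over the tangent of half this angle, whatever the lens; pixels are square), "cx", "cy" (the principal point, pixels), "k1" (the pictures are not rectified: a ray, as slopes to the right and down, at radius r is drawn at 1 + k1 r^2 times it, then the intrinsics apply), "xyz" and "attitude" of the camera in the world. Camera axes: x right, y up, looking along -z (the intrinsics and any distortion apply to the point x, -y, -z); pixel columns grow to the right and rows downward; lengths in mm; the calibration is good to about 2 mm. A picture is of the moment at which its call begins.
- ctrl.close_job(): hands the job in, once; it reports no verdict.
The state is a dict: "t": time; "qpos": joint angles; "qvel": joint speeds; "joint_torque": joint torques, N m; "ee_pos": TCP position; "orientation": TCP orientation; "ft_force": force on the tool from outside, world axes, zero at the start; "moment": the same for the moment, N m; "width": finger opening in mm.
Only numpy, scipy, OpenCV 4.12 (cv2) and the standard library are available. Lean on these libraries where they do the work, as an engineer would, in place of code of your own. Each camera call takes 0.05 s, during which the arm holds its last target.

### The job

Stand both powder jars, upright, on the green mat so that you can get at the orange collar boxed in between them in the blue caddy. With both jars on the mat, set the collar down over the post of the stand so that its lug drops into the notch of the block below and it sits flat; then put each jar back upright where it stood at the start. Keep the jars from tipping over and leave the whetstone, the grit canister and the gem box where they are.

Things in the scene. Friction and masses are not known exactly. Their poses are not given: they have to be found in the camera images.
- blue_jar_center (a point): Round powder jar with a blue lid and pale body, 51 mm across, 66 mm tall (grip it at or a little below half height). The point is on its axis, half-way up (33 mm above its underside); z points up along the jar. Its place in the caddy is one of the two white rings; which one it stands on changes from start to start.
- green_jar_center (a point): Round clear jar of green powder with a tan lid, 51 mm across, 70 mm tall (grip it at or a little below half height). The point is on its axis, half-way up (35 mm above its underside); z points up along the jar. It stands on the other white ring of the caddy.
- collar_center (a point): Orange square collar 46x46x24 mm (z), 25 mm bore; point on the axis, 12 mm over its underside. Its -x side has a notch in the top and, right beneath it, 16.5 mm from the axis, a tapered lug 9 mm thick, 6 mm long, under the underside. It starts mid-caddy, x along the caddy's x, underside 18 mm above the bench, 8 mm from the jars, 4 mm from the cheeks: grip its +y and -y sides.
- caddy: Blue caddy fixed to the bench: plate 100 (x) x 178 (y) x 6 mm. Origin at the centre of its underside; z up. White flat rings mark the jar places at y = +57 and -57 mm, x = 0. Mid-way the collar rests on ledges between two upright cheeks (7 mm thick, 44 mm long along y, inner faces at x = +27 and -27 mm, tops 44 mm above the bench).
- stand: Keyed stand fixed to the bench: dark plate 78x78x6 mm, 38x38 mm aluminium block (top 28 mm above the bench), post 18 mm across, narrowing to 10 mm at its tip 58 mm up. Origin under the post, on the bench; z up. A notch 13 mm wide, 8 mm deep, in the block's top at its -x side takes the collar's lug: turn the collar's x along the stand's x. Seated, the collar's centre is 40 mm up; lug out, 46.
- mat: Flat green mat fixed to the bench, 95 (x) x 170 (y) mm and 4 mm thick: the side area for the jars. Origin at the centre of its underside; z up.
- whetstone: Loose two-coloured whetstone, 34 x 90 x 21 mm, behind the work; leave it alone. Origin at the centre of its underside.
- film_can: Loose black grit canister with a grey lid, 34 mm across, 51 mm tall, behind the work; leave it alone. Origin at the centre of its underside.
- gem_box: Loose round clear gem box, 44 mm across, 20 mm high, left of the work; leave it alone. Origin at the centre of its underside.
- facet_mast: Fixed grey faceting mast behind the middle of the work, an obstacle about 0.3 m tall, with a second, taller column beyond it: nothing of them lies nearer to the robot than x = 0.60 m. Keep the gripper and what it carries on the robot's side of it on the way from one place to another. Origin on the bench, inside its foot.
Mind the look-alikes: they are no part of the job. What is shaped like the part that bears green_jar_center but red is not meant.

How it is judged:
By the outcome, as a careful person would: the job done as asked, in the order asked, and still so for the second after the job is handed in, with the robot touching nothing.
It also fails if it takes over 144 s, if anything falls off the work surface, if the arm or the gripper's body presses on something with over 40 N, if the wrist force passes 120 N, or if a joint passes its speed limit or range.

## Working session

There is one attempt and no reset: what is moved stays moved. The work goes in short steps, Python scripts to look and compute and a tool call to move; the robot and the scene stay as the last step left them, time stands still between calls to the robot, and variables do not carry over. Pictures are saved under pics/ and viewed, and the job is handed in when it is done.

Besides the shell and the picture viewer there is one more tool, called by a JSON object that holds its "api" and its "payload". servo_tool: Moves the arm, as the interface text tells. Its arguments: {"type":"object","properties":{"moves":{"type":"string"},"hand":{"type":"number"}},"required":["moves"]}

```bash
mkdir -p pics; ls
cat > h.py <<'E'
import numpy as np, cv2
from scipy.spatial.transform import Rotation as R
from workcell import ctrl
def K(im):
    h=im['pixels'].shape[0]; f=h/2/np.tan(np.radians(im['vertical_fov'])/2); return f
def rot(im):
    a=np.array(im['attitude'],float)
    return R.from_rotvec(a).as_matrix() if a.size==3 else (a if a.shape==(3,3) else R.from_quat(a).as_matrix())
def rays(im,uv):
    f=K(im); uv=np.atleast_2d(np.asarray(uv,float))
    A=np.array([[f,0,im['cx']],[0,f,im['cy']],[0,0,1]])
    p=cv2.undistortPoints(uv.reshape(-1,1,2),A,np.array([im['k1'],0,0,0.])).reshape(-1,2)
    d=np.c_[p[:,0],-p[:,1],-np.ones(len(p))]
    return d@rot(im).T
def onplane(im,uv,z):
    d=rays(im,uv); c=np.array(im['xyz'],float); return c+d*((z-c[2])/d[:,2])[:,None]
def fromdepth(im,uv):
    uv=np.atleast_2d(np.asarray(uv)).astype(int); d=rays(im,uv); return np.array(im['xyz'])+d*im['depth'][uv[:,1],uv[:,0]][:,None]
def proj(im,P):
    P=np.atleast_2d(P); q=(P-np.array(im['xyz']))@rot(im); s=np.c_[q[:,0]/-q[:,2],-q[:,1]/-q[:,2]]
    r2=(s**2).sum(1,keepdims=True); s=s*(1+im['k1']*r2); return s*K(im)+[im['cx'],im['cy']]
def grab(tag):
    o={}
    for n in('scene','top'):
        o[n]=ctrl.get_image(n); cv2.imwrite(f'pics/{tag}_{n}.png',o[n]['pixels'][:,:,::-1])
    import pickle; pickle.dump(o,open(tag+'.pkl','wb')); return o
E
python3 - <<'E'
from h import *
o=grab('a')
for n in o: print({k:v for k,v in o[n].items() if k not in('pixels','depth')})
print(ctrl.get_obs())
E
```

```text
pics
{'vertical_fov': 48.6908868487516, 'cx': 258.872497755293, 'cy': 193.5998130532174, 'k1': -0.14705810624571622, 'xyz': array([-382.54657168, -529.12949421,  756.70162884]), 'attitude': array([ 0.92449706, -0.52132935, -0.96806098])}
{'vertical_fov': 43.14544722875377, 'cx': 250.40119657370934, 'cy': 190.78158936497098, 'k1': 0.06711020275429473, 'xyz': array([ 342.80766971,   10.16904428, 1629.89915061]), 'attitude': array([ 0.10559666, -0.10828054, -1.57479548])}
{'t': 0.1, 'qpos': array([-1.18800171e+00,  4.23740852e-01,  1.63062251e+00, -3.59455349e-05,
        1.08860868e+00, -1.90111015e-02]), 'qvel': array([-0.00035103, -0.00193698, -0.00227761, -0.00132293, -0.00013619,
       -0.00038547]), 'joint_torque': array([ 1.48381541e-04, -5.45616102e+01, -2.74323714e+01,  6.45027962e-02,
        1.87455013e-02, -2.06706000e-05]), 'ee_pos': array([ 244.2525774 , -574.76762027,  240.99062529]), 'orientation': array([-0.40774377,  2.00206334, -1.9993052 ]), 'ft_force': array([-0.31186497,  0.31630087,  0.42714749]), 'moment': array([0.00181694, 0.0076657 , 0.0321647 ]), 'width': 87.44892018310426}
```

View pics/a_scene.png

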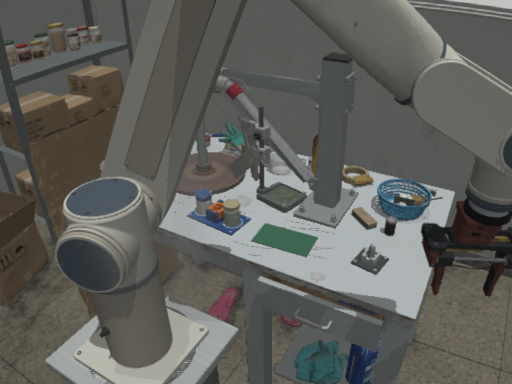

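View pics/a_top.png

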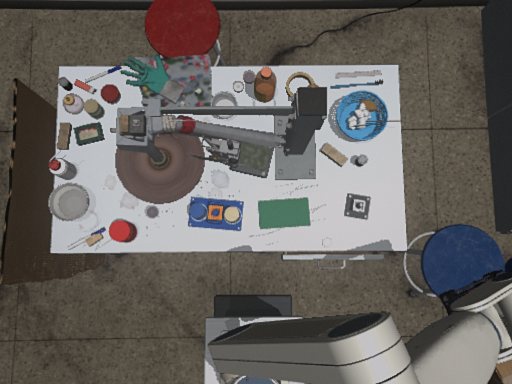

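The overview shows the caddy at about (215,213) in the top view, the mat at (284,213) and the stand at (357,206). Next I'll view enlarged crops.

Run:
```python
import cv2,numpy as np
t=cv2.imread('pics/a_top.png'); s=cv2.imread('pics/a_scene.png')
a=cv2.resize(t[185:245,180:310],None,fx=6,fy=6,interpolation=cv2.INTER_CUBIC)
cv2.imwrite('pics/c1.png',a[:,:780])
b=cv2.resize(t[185:230,330:385],None,fx=7,fy=7,interpolation=cv2.INTER_CUBIC)
c=cv2.resize(s[180:240,180:260],None,fx=5,fy=5,interpolation=cv2.INTER_CUBIC)
d=cv2.resize(s[235:280,340:400],None,fx=6,fy=6,interpolation=cv2.INTER_CUBIC)
o=np.zeros((600,800,3),np.uint8)
o[:b.shape[0],:b.shape[1]]=b;o[:c.shape[0],400:400+c.shape[1]]=c
o[320:320+d.shape[0],:d.shape[1]]=d
cv2.imwrite('pics/c2.png',o)
```

```text
(no output)
```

View pics/c1.png

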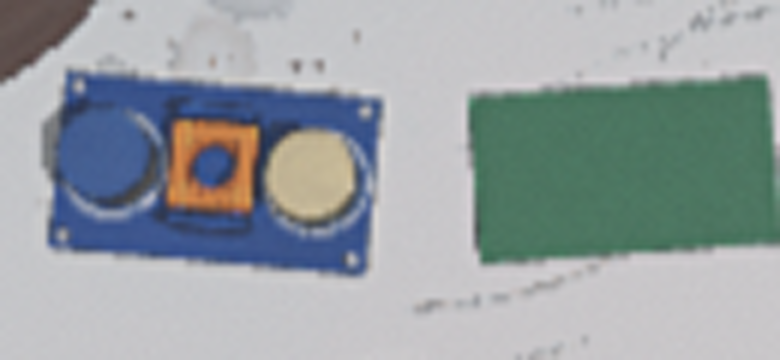

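View pics/c2.png

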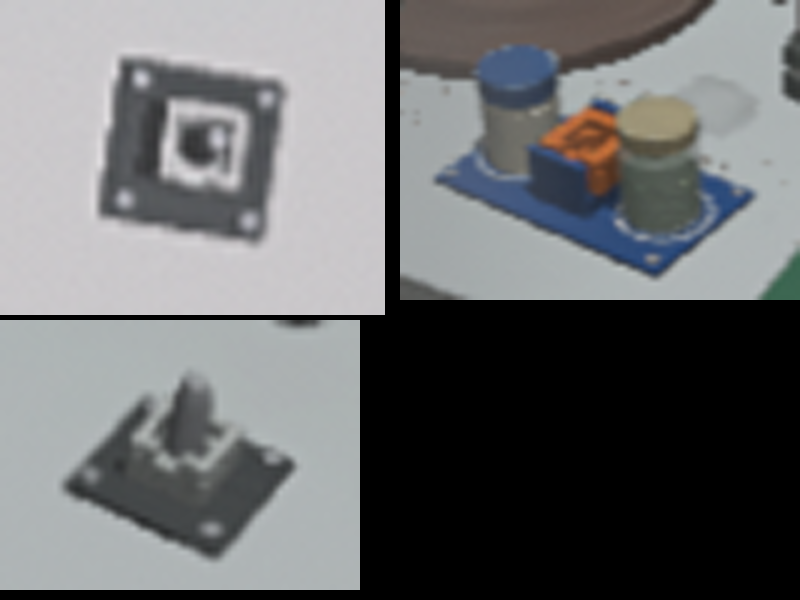

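Run:
```python
import cv2,numpy as np
t=cv2.imread('pics/a_top.png'); s=cv2.imread('pics/a_scene.png')
N=cv2.INTER_NEAREST
o=np.zeros((600,800,3),np.uint8)
def put(im,y,x,k,X,Y,h,w):
    p=cv2.resize(im[y:y+h,x:x+w],None,fx=k,fy=k,interpolation=N); o[Y:Y+p.shape[0],X:X+p.shape[1]]=p
put(t,202,204,14,0,0,21,21)
put(t,192,342,10,400,0,30,32)
put(s,198,202,12,0,300,25,30)
put(s,240,348,10,400,300,30,40)
cv2.imwrite('pics/c3.png',o)
```

```text
(no output)
```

View pics/c3.png

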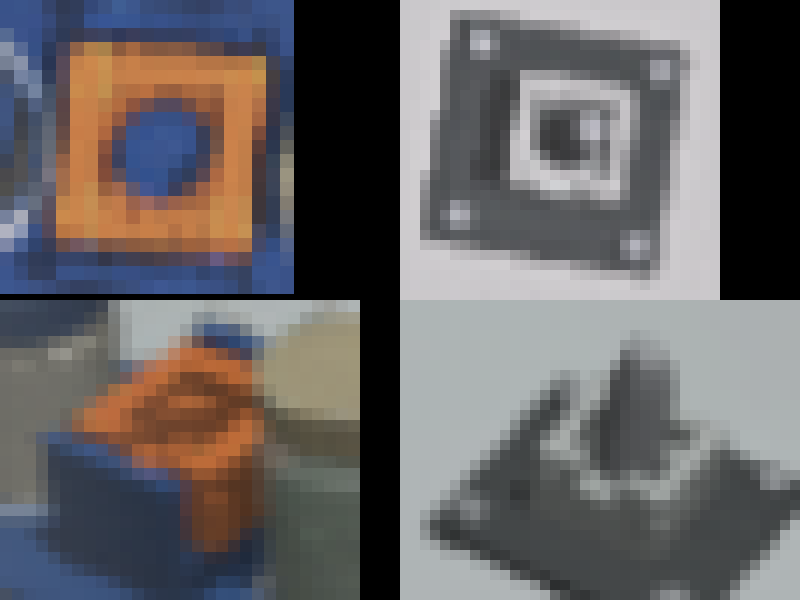

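Run:
```python
from h import *; import pickle
o=pickle.load(open('a.pkl','rb'))
np.set_printoptions(linewidth=220,suppress=True)
def hm(im,x0,x1,y0,y1):
    uu,vv=np.meshgrid(np.arange(x0,x1),np.arange(y0,y1)); p=fromdepth(im,np.c_[uu.ravel(),vv.ravel()])
    return p[:,2].reshape(uu.shape).round().astype(int)
print(hm(o['top'],350,368,198,216)); print(hm(o['top'],206,224,203,222)); 
print(hm(o['scene'],360,382,246,262))
print(o['top']['pixels'][198:216,350:368].mean(2).astype(int))
print(o['top']['pixels'][203:222,206:224,0])
```

```text
[[ 3  4  6 -1  1  7  0  8  2  5  2  7  4  3 12 -2  5  0]
 [ 1  2 -2 22 30 30 28 22 -6  9  4  8  6 -3  0  4  6  6]
 [-4  1 -1 20 20 22 25 31 29 30 25 29 30 37  0  1  4  1]
 [ 5 -3  1 31 29 18 17 21 23 29 31 24 29 28 25 -3 -7  2]
 [ 3 10  9 29 30 24 17 17 18 54 45 45 19 29 26  7  2 -6]
 [ 7  8 14 22 23 22  3 41 50 54 57 57 23 22 33  1  1  5]
 [10  1 14 31 29 14 27 48 47 63 58 56 52 27 23 11  9 12]
 [ 4  2 18 34 22 11 34 44 52 53 60 60 57 25 28  5 -4  6]
 [ 6 10 21 27 21 20 26 38 46 51 53 56 27 25 36 -2  5  3]
 [12  7 15 18 36 24 20 24 33 42 42 21 30 23  1  7  4  6]
 [ 0  6 22 22 20 16 26 22  4 12 21 12 28 21  9 11 11  2]
 [ 7  3 26 30 30 33 19 19 22 10 21 22 25 29  4 10  6  3]
 [ 5  8 13 11 17 25 22 22 18 20 31 29 26 21 10  9 10  8]
 [ 4  7  4  3  6  7 10  7 21 14 22 17 23 30  4  6 11 11]
 [ 3 10 13  1  2  1  1 -1  4  7  6  0  7  6  8 11  3  3]
 [10 -1  4  3  4  8  3 12 11  1 13  0 13  1 13  6  9  7]
 [ 3 10  4  5  7  6  4  4  2  0  6  9 10  2  5  0 12  5]
 [-1  3  4  6 12  5  9  5 -2 -1  2  3 12 -2  7  8  7  2]]
[[   0    7    5   44   37   47   40   41   41   45   42   41   42   45  
[... 5228 characters left out ...]
 53 115 203 194  91  44]
 [ 68 109 147 200 193 123  59  53  58  60  56  47  65 147 203 193  73  55]
 [ 76 120 162 200 193 130  93  57  51  54  49  49  89 173 204 193  70  61]
 [ 90  98 163 197 193 152 161  97  67  56  59  96 154 187 201 192  66  59]
 [102  90 189 201 197 186 193 154 156 132 153 161 170 193 202 192  62  51]
 [ 83  92 203 203 199 199 195 173 196 187 193 194 190 199 202 193  61  50]
 [ 59  84 185 191 192 200 200 193 200 197 180 196 183 201 203 198  72  50]
 [ 48  58 106 114 119 125 130 139 143 149 141 158 156 176 183 172  68  52]
 [ 49  46  55  54  53  52  59  65  68  76  77  87  88 105 108  98  60  57]
 [ 52  51  58  57  58  55  55  56  53  54  54  56  51  54  56  54  59  59]]
```

```bash
cat > m1.py <<'E'
from h import *; import pickle
o=pickle.load(open('a.pkl','rb'))
np.set_printoptions(linewidth=220,suppress=True,precision=1)
def comp(mask,seed):
    n,l,st,c=cv2.connectedComponentsWithStats(mask.astype(np.uint8)); 
    d=np.hypot(*(c[1:]-seed).T)-0.02*0; ok=st[1:,4]>15; d[~ok]=1e9; i=1+np.argmin(d); return (l==i).astype(np.uint8)
def rect(im,m,z,name,hull=True):
    k=4; M=cv2.resize(m*255,None,fx=k,fy=k,interpolation=cv2.INTER_LINEAR)
    c=max(cv2.findContours((M>127).astype(np.uint8),cv2.RETR_EXTERNAL,cv2.CHAIN_APPROX_NONE)[0],key=cv2.contourArea)
    uv=(c[:,0,:]+0.5)/k-0.5; w=onplane(im,uv,z)[:,:2]
    r=cv2.minAreaRect(w.astype(np.float32)); print(name,'rect',np.array(r[0]),np.array(r[1]),r[2],'area pts',m.sum()); return w
for n in o:
    im=o[n]; px=im['pixels']; hsv=cv2.cvtColor(px,cv2.COLOR_RGB2HSV); H,S,V=[hsv[:,:,i].astype(int) for i in range(3)]
    seeds={'top':dict(mat=(284,213),stand=(357,206),caddy=(215,225),collar=(215,213),tan=(232,214),blue=(198,211)),
      'scene':dict(mat=(285,240),stand=(369,262),caddy=(215,220),collar=(215,212),tan=(231,205),blue=(203,196))}[n]
    print(n)
    rect(im,comp((H>60)&(H<90)&(S>70),seeds['mat']),4,'mat')
    rect(im,comp((H>3)&(H<18)&(S>130),seeds['collar']),42,'collar')
    rect(im,comp((H>14)&(H<30)&(S>45)&(V>90),seeds['tan']),70,'tan')
    rect(im,comp((H>100)&(H<125)&(S>90),seeds['caddy']),6,'caddy')
    gr=px.mean(2); m=comp(gr<140,seeds['stand']); m=cv2.morphologyEx(m,cv2.MORPH_CLOSE,np.ones((15,15),np.uint8)); rect(im,m,6,'stand')
E
python3 m1.py
```

```text
scene
mat rect [ 488.3 -106.9] [ 95.9 168.7] 3.7344164848327637 area pts 1144
collar rect [474.1 118.4] [86.7 45.1] 33.564186096191406 area pts 136
tan rect [485.   70.8] [50.8 47.7] 37.57038879394531 area pts 117
caddy rect [467.3 122. ] [177.8  65.7] 81.18428039550781 area pts 339
stand rect [ 518.5 -355.3] [ 81.9 108.6] 79.81462860107422 area pts 634
top
mat rect [ 489.9 -104.4] [ 92.8 169.1] 3.8320977687835693 area pts 1326
collar rect [490.2 123.3] [47.3 48.6] 82.97918701171875 area pts 146
tan rect [481.4  68.2] [44.3 47.7] 89.81532287597656 area pts 167
caddy rect [489.2 124.6] [177.8  99.4] 84.50719451904297 area pts 874
stand rect [ 512.  -349.7] [82.1 80.4] 80.1287841796875 area pts 548
```

```bash
cat > m2.py <<'E'
from m1 import *
print('----')
def dots(im,seeds,z,r=3):
    g=im['pixels'].astype(float).mean(2); out=[]
    for (u,v) in seeds:
        p=g[v-r:v+r+1,u-r:u+r+1]; w=np.clip(p-np.percentile(p,50)-8,0,None); yy,xx=np.mgrid[v-r:v+r+1,u-r:u+r+1]
        out.append([(w*xx).sum()/w.sum(),(w*yy).sum()/w.sum()])
    w=onplane(im,out,z)[:,:2]; return w
def rep(n,w):
    c=w.mean(0); print(n,'centre',c,'d1',c-(w[0]+w[2])/2,'sides',[np.hypot(*(w[i]-w[i-1])) for i in range(4)], 'ang',[np.degrees(np.arctan2(*(w[i]-w[i-1])[::-1])) for i in range(4)])
T,Sc=o['top'],o['scene']
rep('stand top',dots(T,[(350,196),(368,199),(365,216),(348,213)],6,2))
rep('caddy top',dots(T,[(193,199),(241,203),(238,228),(190,224)],6,1))
# scene dots: find
g=Sc['pixels'].mean(2).astype(int)
print(g[255:276,350:392])
E
python3 m2.py|sed -n '/----/,$p'
```

```text
----
stand top centre [ 511.4 -353. ] d1 [-0.1 -1.1] sides [np.float64(58.869703926693184), np.float64(64.6596148194462), np.float64(59.38677171274562), np.float64(60.1793376443916)] ang [np.float64(-9.608565593487613), np.float64(-100.25203526426988), np.float64(166.0594751734941), np.float64(79.36925697941403)]
caddy top centre [489.7 124.6] d1 [-0.3  0.2] sides [np.float64(84.4198727927716), np.float64(160.9365796061238), np.float64(83.19881323522807), np.float64(161.56470268106787)] ang [np.float64(-5.950117625759598), np.float64(-95.40666199959023), np.float64(174.4713195365887), np.float64(85.02508731764745)]
[[179 179 178 179 180 178 153 108  75  67  67  76 121 136 148 154 128  76  59  71  77  80  81  86 116 152 159 166 148 101  88 108 142 168 177 177 179 178 178 177 176 177]
 [178 178 179 180 177 150 105  75  69  70  67  70  91  97 106 123 116  90  64  70  80  86  83  80 103 149 167 150 111  91  75  72  83  98 123 143 170 176 179 179 178 176]
 [178 179 180 178 152 104  72  68  70  70  69  72  90  93  78  93 131 142  95  82 105 129 112  98 130 161 151 113  94  83  73  67  67  
[... 2414 characters left out ...]
78 178 178 178]
 [179 179 179 178 178 178 178 179 179 179 179 178 179 179 179 180 179 177 177 154 105  88  71  61  62  66  66  81 125 167 179 179 178 179 179 178 178 178 178 178 177 179]
 [178 178 179 178 178 179 179 178 178 178 179 178 178 179 178 179 179 179 181 179 177 162 130  87  60  60  73 121 166 179 179 179 178 178 178 179 178 178 178 178 178 178]
 [178 179 178 178 178 178 178 178 178 178 178 178 178 179 178 179 178 179 179 180 180 181 177 151 119 102 117 162 178 180 178 178 178 178 179 178 179 178 178 178 179 178]
 [178 178 178 178 179 178 179 178 178 179 179 178 178 178 178 178 179 178 178 179 179 179 180 178 176 164 170 178 179 178 179 178 178 178 179 179 178 178 178 178 178 177]]
```

```bash
cat >> m2.py <<'E'
print('====')
rep('stand top r1',dots(T,[(350,196),(368,199),(365,216),(348,213)],6,1))
w=onplane(Sc,[(354.8,260.2),(384.6,257.3),(374.8,269.3)],6)[:,:2]; print('scene stand',(w[0]+w[1])/2,w)
for n,im,uv in(('top',T,(198,211)),('scene',Sc,(203,196))):
    px=im['pixels'];hsv=cv2.cvtColor(px,cv2.COLOR_RGB2HSV);print(hsv[uv[1],uv[0]])
# depth-based lids/collar/plate from top
for nm,im in o.items():
    uu,vv=np.meshgrid(np.arange(512),np.arange(384)); P=fromdepth(im,np.c_[uu.ravel(),vv.ravel()])
    D=im['depth'].ravel()>0
    box=D&(abs(P[:,0]-489)<70)&(abs(P[:,1]-124)<100)
    for lo,hi,z in((60,82,0),):
        q=P[box&(P[:,2]>56)&(P[:,2]<85)]
        for s,name in((1,'+y'),(-1,'-y')):
            k=q[(q[:,1]-124)*s>0]; print(nm,name,len(k),k.mean(0),k.min(0),k.max(0))
E
python3 m2.py|sed -n '/====/,$p'
```

```text
====
stand top r1 centre [ 511.9 -351.6] d1 [ 0.3 -0.2] sides [np.float64(58.72252815555929), np.float64(60.35761955224226), np.float64(60.16293731079712), np.float64(59.91946765815023)] ang [np.float64(-9.516571866264446), np.float64(-99.47654939370835), np.float64(170.05066607627467), np.float64(79.14792522506328)]
scene stand [ 514.8 -351.9] [[ 490.2 -317.6]
 [ 539.4 -386.3]
 [ 479.8 -376.5]]
[110 132 147]
[108 106 130]
scene +y 167 [487.5 173.5  70.1] [466.5 152.8  57.1] [518.4 202.6  77.8]
scene -y 216 [473.5  63.   71.5] [453.9  42.5  56. ] [502.4  92.4  80.4]
top +y 200 [495.4 179.7  71. ] [471.4 156.3  60.4] [521.3 205.4  81.4]
top -y 191 [482.1  68.3  73.6] [458.6  44.   56. ] [506.5  92.3  82.2]
```

```bash
cat > st.py <<'E'
from h import *
np.set_printoptions(suppress=True,precision=2)
def st():
    s=ctrl.get_obs(); M=R.from_rotvec(s['orientation']).as_matrix()
    print('t',s['t'],'pos',s['ee_pos'],'jawyaw',np.degrees(np.arctan2(M[1,2],M[0,2])),'y',M[:,1],'z',M[:,2],'F',s['ft_force'],'w',s['width'],'q',s['qpos'])
    return s,M
if __name__=='__main__': st()
E
python3 st.py
python3 - <<'E'
from h import *; import pickle
o=pickle.load(open('a.pkl','rb'))
im=o['top'];uu,vv=np.meshgrid(np.arange(512),np.arange(384)); P=fromdepth(im,np.c_[uu.ravel(),vv.ravel()]);D=im['depth'].ravel()>0
for a in range(380,640,20):
  print(a,[int(np.nan_to_num(np.percentile(P[D&(abs(P[:,0]-a-10)<10)&(abs(P[:,1]-b-10)<10)][:,2],98) if (D&(abs(P[:,0]-a-10)<10)&(abs(P[:,1]-b-10)<10)).any() else -9)) for b in range(300,-480,-20)])
E
```

```text
t 0.1 pos [ 244.25 -574.77  240.99] jawyaw -66.97727202755395 y [-0.  0. -1.] z [ 0.39 -0.92 -0.  ] F [-0.31  0.32  0.43] w 87.44892018310426 q [-1.19  0.42  1.63 -0.    1.09 -0.02]
380 [4, 3, 3, 3, 5, 3, 5, 2, 4, 5, 7, 3, 3, 5, 5, 5, 5, 5, 6, 5, 3, 4, 4, 4, 6, 4, 7, 4, 7, 9, 5, 4, 5, 6, 2, 5, 5, 7, 7]
400 [5, 9, 6, 4, 4, 6, 8, 3, 5, 5, 3, 2, 6, 6, 4, 3, 7, 6, 6, 6, 4, 6, 5, 7, 4, 7, 6, 5, 6, 6, 5, 3, 4, 3, 3, 3, 7, 5, 3]
420 [6, 6, 4, 6, 5, 6, 4, 6, 5, 5, 5, 4, 7, 11, 5, 4, 6, 7, 8, 6, 8, 5, 3, 4, 6, 6, 5, 5, 3, 5, 5, 4, 6, 2, 6, 5, 6, 3, 4]
440 [6, 3, 5, 6, 3, 9, 12, 10, 34, 47, 43, 9, 64, 11, 7, 5, 6, 10, 9, 7, 8, 9, 7, 8, 8, 7, 8, 6, 5, 3, 5, 6, 5, 6, 4, 5, 3, 4, 6]
460 [5, 6, 7, 3, 4, 10, 75, 75, 45, 46, 46, 78, 79, 81, 10, 5, 3, 10, 9, 10, 11, 9, 10, 8, 6, 5, 6, 7, 4, 3, 6, 4, 9, 8, 11, 5, 7, 4, 8]
480 [21, 5, 4, 5, 3, 73, 77, 78, 71, 43, 45, 78, 80, 80, 8, 4, 4, 9, 8, 9, 10, 8, 9, 8, 8, 11, 2, 6, 3, 4, 6, 10, 30, 29, 29, 9, 5, 5, 6]
500 [22, 8, 8, 5, 4, 76, 77, 77, 72, 46, 48, 74, 83, 79, 7, 2, 6, 10, 11, 10, 9, 8, 12, 9, 11, 9, 6, 4, 3, 5, 3, 8, 34, 60, 34, 12, 3, 5, 7]
520 [41, 36, 41, 37, 3, 9, 45, 70, 43, 48, 43, 11, 11, 10, 11, 5, 4, 8, 8, 9, 10, 10, 10, 9, 9, 7, 5, 7, 5, 4, 6, 8, 30, 45, 33, 9, 5, 4, 3]
540 [38, 38, 40, 38, 36, 34, 8, 11, 8, 5, 4, 5, 4, 4, 6, 5, 5, 6, 5, 8, 7, 7, 8, 6, 10, 5, 5, 5, 5, 5, 5, 9, 13, 13, 9, 8, 5, 4, 5]
560 [37, 40, 37, 37, 39, 37, 33, 6, 8, 6, 8, 4, 6, 5, 5, 4, 3, 6, 6, 4, 6, 3, 4, 6, 9, 6, 4, 8, 5, 5, 6, 5, 3, 6, 3, 3, 5, 5, 5]
580 [42, 38, 41, 38, 39, 40, 39, 18, 6, 4, 8, 5, 5, 5, 7, 5, 6, 8, 5, 4, 4, 5, 5, 7, 3, 4, 3, 5, 3, 6, 7, 5, 7, 6, 6, 4, 5, 6, 5]
600 [40, 39, 39, 40, 37, 38, 38, 39, 4, 6, 6, 6, 242, 249, 5, 5, 20, 23, 19, 17, 20, 18, 20, 17, 17, 18, 16, 8, 7, 3, 5, 5, 4, 7, 8, 6, 7, 7, 3]
620 [382, 381, 379, 41, 39, 38, 40, 39, 5, 8, 5, 184, 250, 250, 152, 23, 25, 27, 25, 18, 31, 20, 19, 16, 17, 31, 32, 3, 7, 4, 6, 5, 4, 5, 5, 7, 4, 5, 6]
```

{"api": "servo_tool", "payload": {"moves": "0.02 0.053 0 0 0 7.6; 0.04 0.106 -0.01 0 0 15.2; 0.06 0.159 -0.01 0 0 22.8; 0.08 0.212 -0.02 0 0 30.4; 0.1 0.265 -0.02 0 0 38; 0.12 0.318 -0.03 0 0 45.6; 0.14 0.371 -0.04 0 0 53.2; 0.156 0.425 -0.04 0 0 61", "hand": 50}}

```text
t: 1.1
ee_pos: [400.4, -148.3, 201.1]
orientation: [-1.161, 1.283, -1.282]
ft_force: [0.8, -0.6, -0.3]
width: 70.6
```

```bash
python3 st.py
```

```text
t 1.1 pos [ 400.43 -148.32  201.06] jawyaw -5.734744094936982 y [-0.  0. -1.] z [ 0.99 -0.1  -0.  ] F [ 0.76 -0.56 -0.32] w 70.60597958483294 q [-0.38  0.19  2.08  0.    0.87 -0.28]
```

{"api": "servo_tool", "payload": {"moves": "0.02 0.05 0 0 0 0; 0.04 0.1 0 0 0 0; 0.06 0.15 0 0 0 0; 0.075 0.2 -0.02 0 0 0; 0.083 0.218 -0.06 0 0 0; 0.083 0.218 -0.08 0 0 0; 0.083 0.218 -0.08 0 0 0"}}

```text
t: 1.98
ee_pos: [482.0, 68.0, 120.2]
orientation: [-1.162, 1.288, -1.284]
ft_force: [-0.1, -0.1, 0.7]
width: 70.3
```

```bash
python3 st.py
python3 - <<'E'
from h import *
o=grab('b')
s=o['scene']['pixels'][:,:,::-1]; t=o['top']['pixels'][:,:,::-1]
c=np.hstack([cv2.resize(s[150:250,170:270],(400,400),interpolation=2),cv2.resize(t[170:250,180:260],(400,400),interpolation=2)]); cv2.imwrite('pics/b_c.png',c)
E
```

```text
t 1.975 pos [482.04  67.97 120.17] jawyaw -5.938671770598445 y [-0. -0. -1.] z [ 0.99 -0.1  -0.  ] F [-0.13 -0.1   0.74] w 70.289377147621 q [ 0.12  0.42  2.01 -0.    0.72  0.22]
```

View pics/b_c.png

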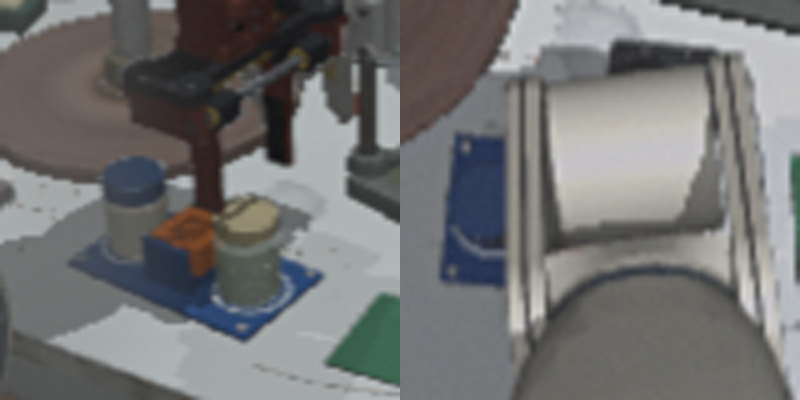

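The gripper is over the tan-lidded jar, with one finger on either side of it. Descending.

{"api": "servo_tool", "payload": {"moves": "0 0 -0.03 0 0 0; 0 0 -0.055 0 0 0; 0 0 -0.075 0 0 0; 0 0 -0.084 0 0 0; 0 0 -0.084 0 0 0"}}

```text
t: 2.7
ee_pos: [483.7, 67.6, 38.1]
orientation: [-1.157, 1.286, -1.286]
ft_force: [-0.2, -0.6, 0.0]
width: 70.6
```

{"api": "servo_tool", "payload": {"moves": "0 0 0 0 0 0; 0 0 0 0 0 0; 0 0 0 0 0 0; 0 0 0 0 0 0; 0 0 0 0 0 0; 0 0 0 0 0 0; 0 0 0 0 0 0; 0 0 0 0 0 0", "hand": 255}}

```text
t: 3.7
ee_pos: [483.2, 67.8, 38.3]
orientation: [-1.158, 1.286, -1.285]
ft_force: [-2.6, 0.1, 7.6]
width: 49.9
```

```bash
python3 st.py
```

```text
t 3.7 pos [483.24  67.83  38.25] jawyaw -5.96802835382036 y [-0. -0. -1.] z [ 0.99 -0.1  -0.  ] F [-2.57  0.1   7.56] w 49.93122770830742 q [ 0.12  0.57  2.03 -0.    0.54  0.22]
```

{"api": "servo_tool", "payload": {"moves": "0 0 0.01 0 0 0; 0 0 0.03 0 0 0; 0 0 0.06 0 0 0; 0 0 0.09 0 0 0; 0 -0.02 0.1 0 0 0; 0.002 -0.06 0.1 0 0 0; 0.004 -0.1 0.1 0 0 0; 0.006 -0.14 0.1 0 0 0"}}

```text
t: 4.7
ee_pos: [489.5, -73.4, 138.3]
orientation: [-1.158, 1.285, -1.286]
ft_force: [0.9, 0.9, -1.7]
width: 50.3
```

{"api": "servo_tool", "payload": {"moves": "0.001 -0.04 0 0 0 0; 0.002 -0.065 0 0 0 0; 0.003 -0.076 -0.02 0 0 0; 0.003 -0.076 -0.05 0 0 0; 0.003 -0.076 -0.08 0 0 0; 0.003 -0.076 -0.095 0 0 0; 0.003 -0.076 -0.095 0 0 0"}}

```text
t: 5.58
ee_pos: [492.0, -148.0, 42.2]
orientation: [-1.159, 1.287, -1.284]
ft_force: [0.5, -0.4, -1.5]
width: 50.2
```

```bash
python3 st.py
python3 - <<'E'
from h import *
o=grab('c')
s=o['scene']['pixels'][:,:,::-1]; t=o['top']['pixels'][:,:,::-1]
c=np.hstack([cv2.resize(s[160:260,210:310],(400,400),interpolation=2),cv2.resize(t[170:250,180:260],(400,400),interpolation=2)]); cv2.imwrite('pics/c_c.png',c)
E
```

```text
t 5.575 pos [ 491.99 -147.99   42.21] jawyaw -5.97106416894958 y [-0.  0. -1.] z [ 0.99 -0.1  -0.  ] F [ 0.49 -0.42 -1.46] w 50.20166677468742 q [-0.32  0.59  1.97 -0.    0.58 -0.21]
```

View pics/c_c.png

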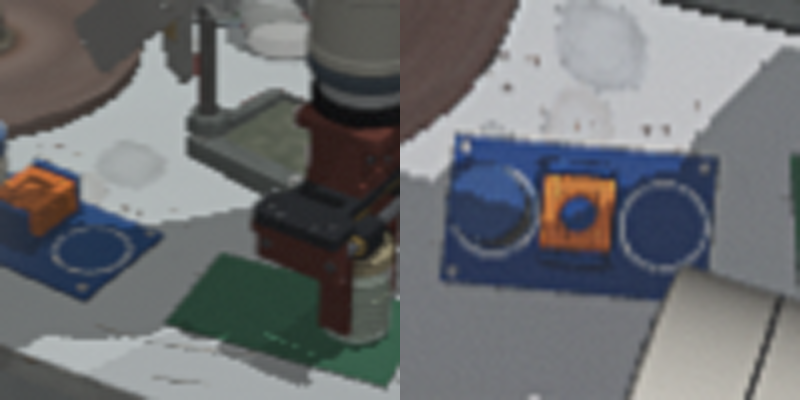

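The jar hangs upright just over the mat's far end, and the bare ring in the caddy is now visible. Lowering and releasing.

{"api": "servo_tool", "payload": {"moves": "0 0 -0.003 0 0 0; 0 0 -0.005 0 0 0; 0 0 -0.006 0 0 0; 0 0 -0.006 0 0 0"}}

```text
t: 6.18
ee_pos: [492.4, -148.2, 36.7]
orientation: [-1.158, 1.286, -1.286]
ft_force: [-0.7, -0.5, -2.3]
width: 50.0
```

```bash
python3 st.py
python3 - <<'E'
from h import *; import pickle
np.set_printoptions(suppress=True,precision=1)
o=pickle.load(open('c.pkl','rb'))
for n in o:
    im=o[n];px=im['pixels'].astype(int); c=proj(im,[[483.8,67.8,6]])[0]; 
    uu,vv=np.meshgrid(np.arange(512),np.arange(384)); P=onplane(im,np.c_[uu.ravel(),vv.ravel()],6)
    r=np.hypot(P[:,0]-483.8,P[:,1]-67.8); m=(r<36)&(r>18)&((px[:,:,0]>95).ravel())
    q=P[m][:,:2]; A=np.c_[2*q,np.ones(len(q))]
    for it in range(4):
        s=np.linalg.lstsq(A,(q**2).sum(1),rcond=None)[0]; R0=np.sqrt(s[2]+s[0]**2+s[1]**2); e=abs(np.hypot(*(q-s[:2]).T)-R0); k=e<4; q=q[k];A=A[k]
    print(n,len(q),s[:2],R0)
E
```

```text
t 6.175 pos [ 492.45 -148.19   36.7 ] jawyaw -5.975894929025239 y [ 0. -0. -1.] z [ 0.99 -0.1   0.  ] F [-0.75 -0.53 -2.29] w 49.97292897466621 q [-0.32  0.6   1.97 -0.    0.57 -0.21]
scene 2 [212.7 140.5] 254.87874002176295
top 30 [484.3  65.5] 30.141701367503323
```

{"api": "servo_tool", "payload": {"moves": "0 0 -0.001 0 0 0; 0 0 -0.001 0 0 0"}}

```text
t: 6.42
ee_pos: [492.5, -148.2, 36.3]
orientation: [-1.158, 1.285, -1.286]
ft_force: [-2.6, 0.2, 5.9]
width: 49.8
```

{"api": "servo_tool", "payload": {"moves": "0 0 0 0 0 0; 0 0 0 0 0 0; 0 0 0 0 0 0; 0 0 0 0 0 0; 0 0 0 0 0 0", "hand": 50}}

```text
t: 7.05
ee_pos: [492.4, -148.2, 35.6]
orientation: [-1.158, 1.286, -1.286]
ft_force: [-0.2, 0.2, -0.1]
width: 70.9
```

{"api": "servo_tool", "payload": {"moves": "0 0 0.02 0 0 0; 0 0 0.06 0 0 0; 0 0 0.1 0 0 0; 0 0.05 0.11 0 0 0; 0 0.1 0.11 0 0 0; 0 0.15 0.11 0 0 0; 0 0.2 0.11 0 0 0; 0.001 0.25 0.11 0 0 0"}}

```text
t: 8.05
ee_pos: [493.2, 103.4, 145.8]
orientation: [-1.158, 1.286, -1.286]
ft_force: [1.1, -0.2, 0.2]
width: 70.3
```

```bash
python3 st.py
python3 - <<'E'
from h import *
o=grab('d')
s=o['scene']['pixels'][:,:,::-1]; t=o['top']['pixels'][:,:,::-1]
c=np.hstack([cv2.resize(s[160:260,230:330],(400,400),interpolation=2),cv2.resize(t[170:250,250:330],(400,400),interpolation=2)]); cv2.imwrite('pics/d_c.png',c)
E
```

```text
t 8.05 pos [493.21 103.38 145.76] jawyaw -5.980559895282702 y [ 0. -0. -1.] z [ 0.99 -0.1   0.  ] F [ 1.07 -0.23  0.23] w 70.30433925146843 q [ 0.18  0.39  1.96 -0.    0.79  0.29]
```

View pics/d_c.png

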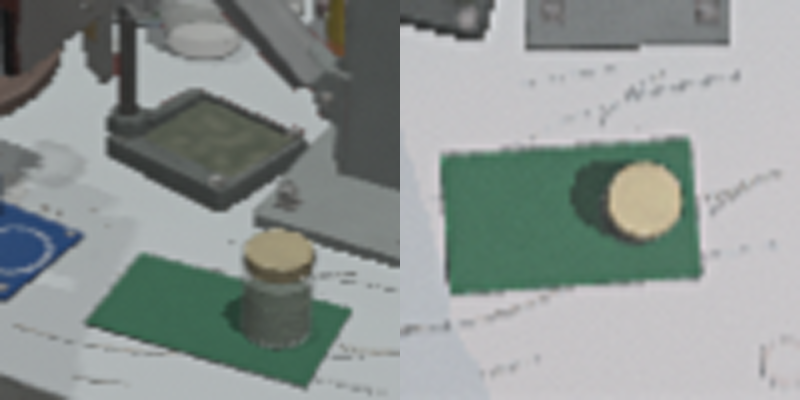

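The green jar stands upright on the mat near its -y end: in the crops the lid is at (645,200) top and (278,250) scene. Now the blue jar.

{"api": "servo_tool", "payload": {"moves": "0.001 0.04 0 0 0 0; 0.002 0.07 0 0 0 0; 0.002 0.079 0 0 0 0; 0.002 0.079 -0.03 0 0 0; 0.002 0.079 -0.06 0 0 0; 0.002 0.079 -0.09 0 0 0; 0.002 0.079 -0.109 0 0 0; 0.002 0.079 -0.109 0 0 0"}}

```text
t: 9.15
ee_pos: [494.7, 179.9, 35.6]
orientation: [-1.16, 1.287, -1.286]
ft_force: [0.2, 0.1, 1.0]
width: 70.7
```

{"api": "servo_tool", "payload": {"moves": "0 0 0 0 0 0; 0 0 0 0 0 0; 0 0 0 0 0 0; 0 0 0 0 0 0; 0 0 0 0 0 0; 0 0 0 0 0 0; 0 0 0 0 0 0; 0 0 0 0 0 0", "hand": 255}}

```text
t: 10.15
ee_pos: [495.9, 181.0, 37.6]
orientation: [-1.157, 1.285, -1.286]
ft_force: [0.4, -1.1, 6.1]
width: 48.6
```

{"api": "servo_tool", "payload": {"moves": "0 0 0.01 0 0 0; 0 0 0.03 0 0 0; 0 0 0.06 0 0 0; 0 0 0.09 0 0 0; 0 -0.02 0.1 0 0 0; -0.002 -0.06 0.1 0 0 0; -0.004 -0.1 0.1 0 0 0; -0.006 -0.14 0.1 0 0 0"}}

```text
t: 11.15
ee_pos: [488.4, 38.6, 136.2]
orientation: [-1.159, 1.286, -1.285]
ft_force: [0.1, 0.2, -1.8]
width: 48.8
```

```bash
python3 st.py
```

```text
t 11.15 pos [488.39  38.61 136.22] jawyaw -5.975392400760598 y [-0. -0. -1.] z [ 0.99 -0.1  -0.  ] F [ 0.07  0.16 -1.81] w 48.80332889290314 q [ 0.05  0.39  2.   -0.    0.76  0.16]
```

{"api": "servo_tool", "payload": {"moves": "-0.001 -0.04 0 0 0 0; -0.002 -0.08 0 0 0 0; -0.003 -0.104 0 0 0 0; -0.003 -0.104 -0.03 0 0 0; -0.003 -0.104 -0.06 0 0 0; -0.003 -0.104 -0.085 0 0 0; -0.003 -0.104 -0.096 0 0 0; -0.003 -0.104 -0.096 0 0 0"}}

```text
t: 12.15
ee_pos: [485.6, -63.6, 40.1]
orientation: [-1.159, 1.287, -1.285]
ft_force: [0.3, 0.1, -0.4]
width: 48.7
```

```bash
python3 st.py
python3 - <<'E'
from h import *
o=grab('e')
s=o['scene']['pixels'][:,:,::-1]; t=o['top']['pixels'][:,:,::-1]
c=np.hstack([cv2.resize(s[160:260,210:310],(400,400),interpolation=2),cv2.resize(t[180:240,180:240],(400,400),interpolation=2)]); cv2.imwrite('pics/e_c.png',c)
E
```

```text
t 12.15 pos [485.58 -63.58  40.09] jawyaw -5.999040338591619 y [-0.  0. -1.] z [ 0.99 -0.1  -0.  ] F [ 0.27  0.09 -0.41] w 48.693535657457396 q [-0.15  0.57  2.02 -0.    0.55 -0.05]
```

View pics/e_c.png

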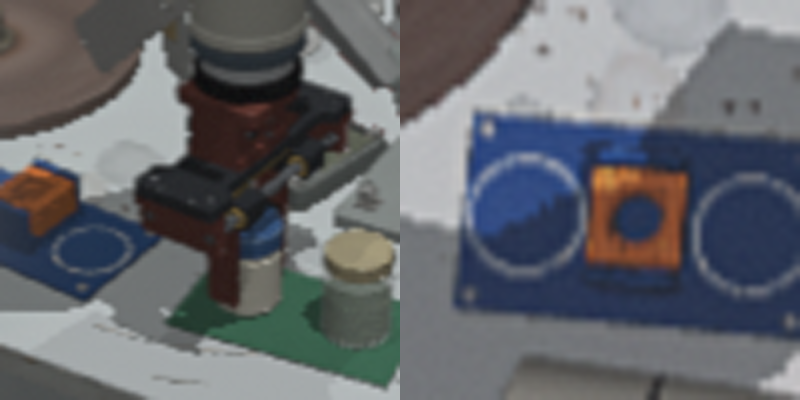

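Both jars are over the mat, the blue one upright in hand. Setting it down.

{"api": "servo_tool", "payload": {"moves": "0 0 -0.002 0 0 0; 0 0 -0.004 0 0 0; 0 0 -0.005 0 0 0; 0 0 -0.005 0 0 0"}}

```text
t: 12.75
ee_pos: [486.5, -63.2, 35.7]
orientation: [-1.158, 1.285, -1.286]
ft_force: [0.1, 0.8, -0.7]
width: 48.4
```

{"api": "servo_tool", "payload": {"moves": "0 0 0 0 0 0; 0 0 0 0 0 0; 0 0 0 0 0 0; 0 0 0 0 0 0; 0 0 0 0 0 0", "hand": 50}}

```text
t: 13.38
ee_pos: [486.5, -63.2, 35.7]
orientation: [-1.158, 1.286, -1.286]
ft_force: [-0.4, -0.2, -0.2]
width: 70.6
```

{"api": "servo_tool", "payload": {"moves": "0 0 0.02 0 0 0; 0 0 0.06 0 0 0; 0 0 0.1 0 0 0; 0 0.04 0.12 0 0 10; 0 0.08 0.12 0 0 20; 0 0.12 0.12 0 0 30; 0 0.16 0.12 0 0 40; 0 0.188 0.12 0 0 50"}}

```text
t: 14.38
ee_pos: [486.2, 126.4, 155.8]
orientation: [-1.48, 0.622, -0.622]
ft_force: [0.7, -0.1, -0.4]
width: 70.9
```

```bash
python3 st.py
python3 - <<'E'
from h import *; import pickle
np.set_printoptions(suppress=True,precision=1)
o=pickle.load(open('e.pkl','rb'))
C=np.array([489.5,124.6])
u=np.array([np.sin(np.radians(5.7)),np.cos(np.radians(5.7))])
for n in o:
  im=o[n];px=im['pixels'].astype(int);hsv=cv2.cvtColor(im['pixels'],cv2.COLOR_RGB2HSV)
  uu,vv=np.meshgrid(np.arange(512),np.arange(384)); P=onplane(im,np.c_[uu.ravel(),vv.ravel()],6)[:,:2]
  for sg in(1,-1):
    c=C+sg*57*u; r=np.hypot(*(P-c).T)
    m=(r<36)&(r>22)&((hsv[:,:,1]<105)&(px[:,:,0]>70)).ravel(); q=P[m]
    if len(q)<8: print(n,sg,len(q)); continue
    for it in range(5):
        A=np.c_[2*q,np.ones(len(q))]; s=np.linalg.lstsq(A,(q**2).sum(1),rcond=None)[0]; R0=np.sqrt(s[2]+s[0]**2+s[1]**2); e=abs(np.hypot(*(q-s[:2]).T)-R0); q=q[e<4]
    print(n,sg,len(q),s[:2],R0)
E
```

```text
t 14.375 pos [486.23 126.36 155.76] jawyaw 44.40224655251362 y [ 0.  0. -1.] z [0.71 0.7  0.  ] F [ 0.67 -0.13 -0.42] w 70.85655069524401 q [ 0.23  0.37  1.96  0.    0.81 -0.54]
scene 1 46 [496.  184.2] 28.717902043069095
scene -1 29 [484.9  67.7] 28.66711724675626
top 1 84 [495.  181.6] 29.095581095059945
top -1 68 [484.4  67.1] 29.092031735796287
```

{"api": "servo_tool", "payload": {"moves": "0.001 0 0 0 0 10; 0.002 0 -0.02 0 0 20; 0.003 0 -0.04 0 0 30; 0.003 0 -0.06 0 0 40.5; 0.003 0 -0.08 0 0 40.5; 0.003 0 -0.08 0 0 40.5"}}

```text
t: 15.12
ee_pos: [488.3, 124.5, 74.6]
orientation: [-1.57, 0.078, -0.073]
ft_force: [-0.4, -0.7, 0.9]
width: 70.6
```

```bash
python3 st.py
python3 - <<'E'
from h import *
o=grab('f')
s=o['scene']['pixels'][:,:,::-1]; t=o['top']['pixels'][:,:,::-1]
c=np.hstack([cv2.resize(s[165:245,170:250],(400,400),interpolation=2),cv2.resize(t[170:250,250:330],(400,400),interpolation=2)]); cv2.imwrite('pics/f_c.png',c)
E
```

```text
t 15.125 pos [488.34 124.54  74.55] jawyaw 84.51111883485727 y [-0. -0. -1.] z [ 0.1  1.  -0. ] F [-0.42 -0.67  0.94] w 70.57281646601133 q [ 0.23  0.52  1.99 -0.    0.64 -1.25]
```

View pics/f_c.png

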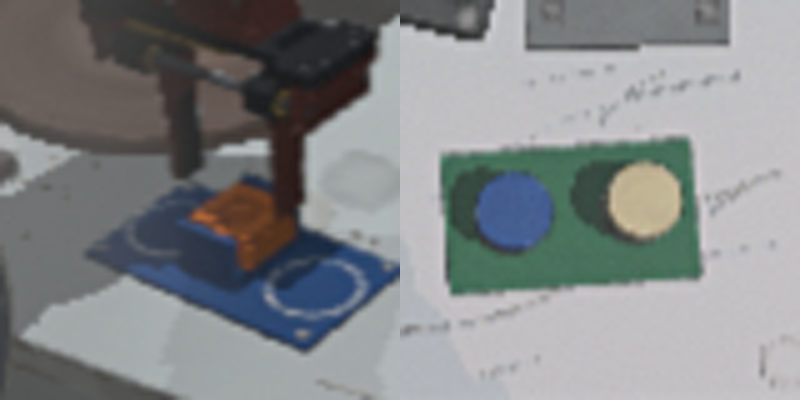

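Both jars stand upright on the mat and the fingers straddle the collar. Its top notch shows on the robot side at about (225,225), which is -x as expected. Descending and gripping.

{"api": "servo_tool", "payload": {"moves": "0 0 -0.02 0 0 0; 0 0 -0.035 0 0 0; 0 0 -0.042 0 0 0; 0 0 -0.042 0 0 0"}}

```text
t: 15.72
ee_pos: [489.2, 124.8, 33.5]
orientation: [-1.57, 0.076, -0.075]
ft_force: [0.7, 0.8, -0.1]
width: 70.8
```

{"api": "servo_tool", "payload": {"moves": "0 0 0 0 0 0; 0 0 0 0 0 0; 0 0 0 0 0 0; 0 0 0 0 0 0; 0 0 0 0 0 0; 0 0 0 0 0 0; 0 0 0 0 0 0; 0 0 0 0 0 0", "hand": 255}}

```text
t: 16.73
ee_pos: [489.6, 124.8, 34.0]
orientation: [-1.569, 0.075, -0.075]
ft_force: [-0.5, -0.5, 5.4]
width: 45.8
```

```bash
python3 st.py
```

```text
t 16.725 pos [489.64 124.83  34.  ] jawyaw 84.52190050262702 y [ 0.  0. -1.] z [0.1 1.  0. ] F [-0.48 -0.46  5.4 ] w 45.82584967373027 q [ 0.23  0.6   1.99 -0.    0.55 -1.25]
```

{"api": "servo_tool", "payload": {"moves": "0 0 0.01 0 0 0; 0 0 0.04 0 0 0; 0 0 0.08 0 0 0; 0 -0.02 0.11 0 0 0; 0.002 -0.06 0.11 0 0 -1; 0.004 -0.11 0.11 0 0 -2; 0.007 -0.16 0.11 0 0 -3; 0.01 -0.21 0.11 0 0 -4.4"}}

```text
t: 17.73
ee_pos: [499.3, -86.7, 144.1]
orientation: [-1.567, 0.136, -0.136]
ft_force: [0.9, 1.0, -1.2]
width: 46.0
```

{"api": "servo_tool", "payload": {"moves": "0.003 -0.05 0 0 0 0; 0.006 -0.1 0 0 0 0; 0.008 -0.15 0 0 0 0; 0.011 -0.2 0 0 0 0; 0.012 -0.24 0 0 0 0; 0.013 -0.26 0 0 0 0; 0.013 -0.267 0 0 0 0; 0.013 -0.267 0 0 0 0"}}

```text
t: 18.73
ee_pos: [512.3, -351.4, 143.5]
orientation: [-1.566, 0.136, -0.135]
ft_force: [-0.4, -0.1, -0.6]
width: 45.7
```

```bash
python3 st.py
python3 - <<'E'
from h import *
o=grab('g')
s=o['scene']['pixels'][:,:,::-1]; t=o['top']['pixels'][:,:,::-1]
c=np.hstack([cv2.resize(s[205:285,330:410],(400,400),interpolation=2),cv2.resize(t[170:250,310:390],(400,400),interpolation=2)]); cv2.imwrite('pics/g_c.png',c)
E
```

```text
t 18.725 pos [ 512.28 -351.39  143.55] jawyaw 80.13132652277183 y [-0.  0. -1.] z [0.17 0.99 0.  ] F [-0.43 -0.11 -0.61] w 45.711599075153 q [-0.62  0.54  1.7   0.    0.9  -2.02]
```

View pics/g_c.png

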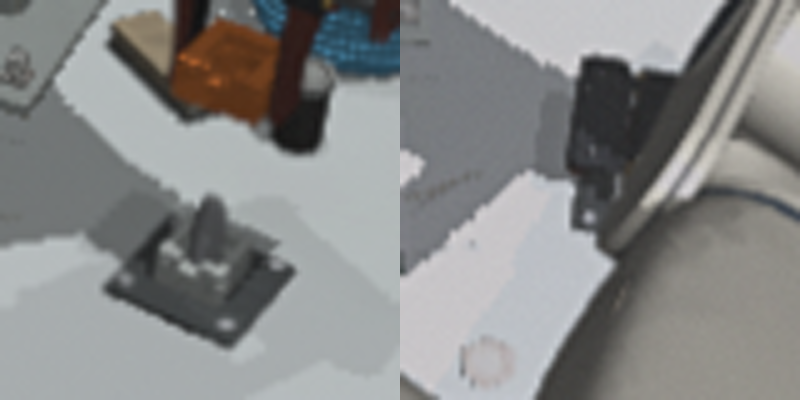

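The stand's notch is visible on its robot-facing (-x) side, and the collar hangs above with its -x face to the camera. Lowering to just above the post to check alignment.

{"api": "servo_tool", "payload": {"moves": "0 0 -0.02 0 0 0; 0 0 -0.04 0 0 0; 0 0 -0.056 0 0 0; 0 0 -0.056 0 0 0; 0 0 -0.056 0 0 0"}}

```text
t: 19.45
ee_pos: [512.6, -352.3, 87.6]
orientation: [-1.567, 0.135, -0.135]
ft_force: [-0.1, 0.0, -1.7]
width: 45.3
```

```bash
python3 st.py
python3 - <<'E'
from h import *
s0=ctrl.get_obs(); o=grab('i')
im=o['scene']
s=im['pixels'][:,:,::-1]
k=12; x0,y0,w,h=348,222,48,50
c=cv2.resize(s[y0:y0+h,x0:x0+w],None,fx=k,fy=k,interpolation=cv2.INTER_NEAREST)
M=R.from_rotvec(s0['orientation']).as_matrix(); y=M[:,2]*np.sign(M[1,2]); x=np.cross(y,[0,0,1.])
C=s0['ee_pos']-[0,0,4]
def dr(P,col):
    q=((proj(im,P)-[x0,y0]+0.5)*k).astype(int); cv2.polylines(c,[q.reshape(-1,1,2)],True,col,1)
for z in(-12,12): dr([C+a*23*x+b*23*y+[0,0,z] for a,b in((-1,-1),(-1,1),(1,1),(1,-1))],(0,255,0))
dr([C-12*x-4.5*y+[0,0,-18],C-21*x-4.5*y+[0,0,-18],C-21*x+4.5*y+[0,0,-18],C-12*x+4.5*y+[0,0,-18]],(255,0,255))
t=np.radians(-9.9);X=np.array([np.cos(t),np.sin(t),0]);Y=np.array([-np.sin(t),np.cos(t),0]);S=np.array([513,-352,0])
for hs,z,col in((39,6,(0,0,255)),(19,28,(255,255,0)),(5,58,(0,255,255))): dr([S+a*hs*X+b*hs*Y+[0,0,z] for a,b in((-1,-1),(-1,1),(1,1),(1,-1))],col)
cv2.imwrite('pics/i_c.png',c)
E
```

```text
t 19.45 pos [ 512.56 -352.33   87.6 ] jawyaw 80.11986312667896 y [-0.  0. -1.] z [0.17 0.99 0.  ] F [-0.11  0.01 -1.67] w 45.280041265909226 q [-0.62  0.62  1.72 -0.    0.8  -2.02]
```

View pics/i_c.png

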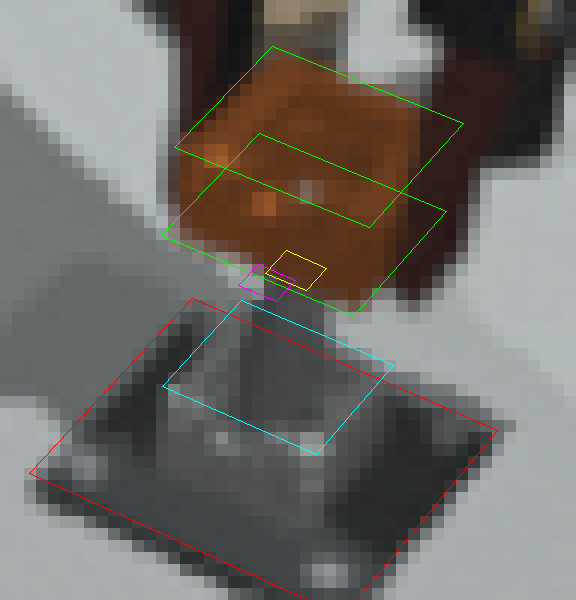

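The overlay puts both the collar and the stand within about 0.5 px of prediction, so they agree with each other to roughly 1–2 mm. That is within the 3.5 mm bore clearance. Lowering in stages.

{"api": "servo_tool", "payload": {"moves": "0 0 -0.01 0 0 0; 0 0 -0.02 0 0 0; 0 0 -0.026 0 0 0; 0 0 -0.032 0 0 0; 0 0 -0.032 0 0 0"}}

```text
t: 20.18
ee_pos: [512.1, -352.0, 55.0]
orientation: [-1.566, 0.136, -0.135]
ft_force: [-0.7, 0.8, -0.9]
width: 46.0
```

{"api": "servo_tool", "payload": {"moves": "0 0 -0.002 0 0 0; 0 0 -0.004 0 0 0; 0 0 -0.006 0 0 0; 0 0 -0.006 0 0 0"}}

```text
t: 20.68
ee_pos: [512.3, -352.1, 49.5]
orientation: [-1.566, 0.136, -0.135]
ft_force: [0.1, 0.1, -1.0]
width: 45.9
```

{"api": "servo_tool", "payload": {"moves": "0 0 -0.001 0 0 0; 0 0 -0.002 0 0 0; 0 0 -0.002 0 0 0"}}

```text
t: 21.05
ee_pos: [512.4, -352.2, 47.6]
orientation: [-1.566, 0.135, -0.135]
ft_force: [-0.1, -0.5, -1.0]
width: 45.8
```

The lug has entered the notch without contact. Continuing.

{"api": "servo_tool", "payload": {"moves": "0 0 -0.001 0 0 0; 0 0 -0.002 0 0 0; 0 0 -0.003 0 0 0; 0 0 -0.003 0 0 0"}}

```text
t: 21.55
ee_pos: [512.4, -352.1, 44.6]
orientation: [-1.566, 0.135, -0.135]
ft_force: [-0.3, 0.2, -0.8]
width: 45.6
```

{"api": "servo_tool", "payload": {"moves": "0 0 -0.0005 0 0 0; 0 0 -0.001 0 0 0; 0 0 -0.001 0 0 0"}}

```text
t: 21.92
ee_pos: [512.5, -352.2, 44.0]
orientation: [-1.567, 0.135, -0.135]
ft_force: [-1.7, 0.4, 4.6]
width: 45.7
```

Contact came at TCP z = 44.0, the seated height. Releasing and backing off straight up.

{"api": "servo_tool", "payload": {"moves": "0 0 0 0 0 0; 0 0 0 0 0 0; 0 0 0 0 0 0; 0 0 0 0 0 0; 0 0 0 0 0 0", "hand": 50}}

```text
t: 22.55
ee_pos: [512.4, -352.2, 43.6]
orientation: [-1.567, 0.135, -0.135]
ft_force: [0.2, 0.3, -0.5]
width: 70.5
```

{"api": "servo_tool", "payload": {"moves": "0 0 0.02 0 0 0; 0 0 0.05 0 0 0; 0 0 0.09 0 0 0; -0.002 0.03 0.1 0 0 -10; -0.004 0.08 0.1 0 0 -20; -0.006 0.13 0.1 0 0 -30; -0.008 0.18 0.1 0 0 -40; -0.01 0.204 0.1 0 0 -50"}}

```text
t: 23.55
ee_pos: [502.3, -146.1, 145.1]
orientation: [-1.411, 0.816, -0.818]
ft_force: [0.5, -0.9, -0.6]
width: 70.8
```

```bash
python3 st.py
python3 - <<'E'
from h import *
np.set_printoptions(linewidth=200)
o=grab('j')
s=o['scene']['pixels'][:,:,::-1]; t=o['top']['pixels'][:,:,::-1]
c=np.hstack([cv2.resize(s[230:280,345:395],(400,400),interpolation=0),cv2.resize(t[185:225,337:377],(400,400),interpolation=0)]); cv2.imwrite('pics/j_c.png',c)
for n,im in o.items():
    hsv=cv2.cvtColor(im['pixels'],cv2.COLOR_RGB2HSV); m=(hsv[:,:,0]>2)&(hsv[:,:,0]<18)&(hsv[:,:,1]>130)
    vv,uu=np.nonzero(m); P=fromdepth(im,np.c_[uu,vv]); k=(abs(P[:,0]-513)<50)&(abs(P[:,1]+352)<50); P=P[k];
    print(n,len(P),'z pct',np.percentile(P[:,2],[10,30,50,70,90]))
    if n=='top':
        A=np.c_[P[:,:2]-P[:,:2].mean(0),np.ones(len(P))]; k=P[:,2]>44; print(P[:,:2].mean(0),np.linalg.lstsq(A[k],P[k,2],rcond=None)[0])
        w=onplane(im,np.c_[uu,vv],52)[:,:2]; w=w[(abs(w[:,0]-513)<50)&(abs(w[:,1]+352)<50)]; print(cv2.minAreaRect(w.astype(np.float32)))
E
```

```text
t 23.55 pos [ 502.34 -146.08  145.1 ] jawyaw 29.887689150932545 y [ 0. -0. -1.] z [0.87 0.5  0.  ] F [ 0.45 -0.93 -0.57] w 70.7578482086164 q [-0.31  0.41  1.92  0.    0.8  -0.83]
scene 271 z pct [34.32687673 42.0577467  47.92825811 52.36349394 54.24421241]
top 150 z pct [43.31376812 46.72837648 48.66906246 51.55581068 54.43739451]
[ 513.31705205 -351.39480444] [3.07595643e-02 3.46559333e-02 5.01063217e+01]
((512.9163208007812, -350.83074951171875), (45.46866226196289, 46.563018798828125), 80.08746337890625)
```

View pics/j_c.png

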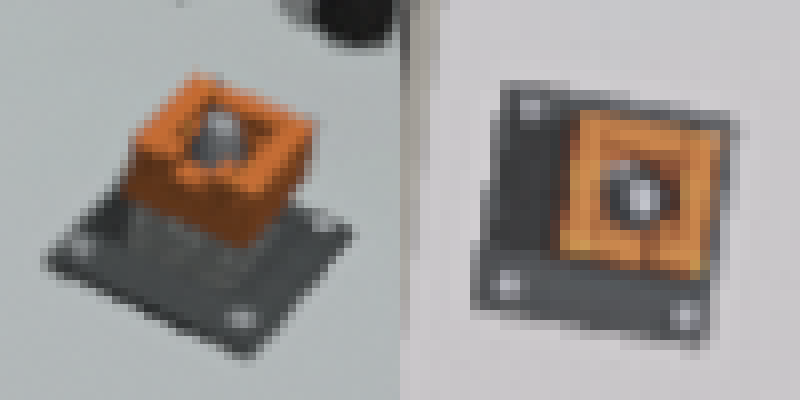

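The collar sits flat on the block with its top at about 52 mm, the notch facing -x and the post through the bore. Returning the green jar next.

{"api": "servo_tool", "payload": {"moves": "-0.003 0 0 0 0 -10; -0.006 0 0 0 0 -20; -0.01 0 0 0 0 -30; -0.01 0 0 0 0 -36; -0.01 0 -0.03 0 0 -36; -0.01 0 -0.07 0 0 -36; -0.01 0 -0.1 0 0 -36; -0.01 0 -0.107 0 0 -36"}}

```text
t: 24.65
ee_pos: [491.9, -148.8, 35.8]
orientation: [-1.161, 1.285, -1.282]
ft_force: [0.1, 0.8, 0.1]
width: 70.7
```

{"api": "servo_tool", "payload": {"moves": "0 0 0 0 0 0; 0 0 0 0 0 0; 0 0 0 0 0 0; 0 0 0 0 0 0; 0 0 0 0 0 0; 0 0 0 0 0 0; 0 0 0 0 0 0; 0 0 0 0 0 0", "hand": 255}}

```text
t: 25.65
ee_pos: [493.2, -148.6, 37.9]
orientation: [-1.158, 1.282, -1.285]
ft_force: [-1.8, -1.7, 6.8]
width: 49.7
```

```bash
python3 st.py
```

```text
t 25.65 pos [ 493.18 -148.57   37.94] jawyaw -5.8441137161454035 y [ 0. -0. -1.] z [ 0.99 -0.1   0.  ] F [-1.82 -1.71  6.77] w 49.68727779454174 q [-0.32  0.6   1.97 -0.    0.57 -0.21]
```

Run:
```python
from h import *; import pickle
np.set_printoptions(suppress=True,precision=1)
def lid(tag,which,xy,z):
    im=pickle.load(open(tag+'.pkl','rb'))['top']; hsv=cv2.cvtColor(im['pixels'],cv2.COLOR_RGB2HSV).astype(int);H,S,V=hsv[...,0],hsv[...,1],hsv[...,2]
    m=((H>14)&(H<30)&(S>45)&(V>90)) if which=='tan' else ((H>100)&(H<125)&(S>90))
    vv,uu=np.nonzero(m); w=onplane(im,np.c_[uu,vv],z)[:,:2]; w=w[np.hypot(*(w-xy).T)<40]; r=cv2.minEnclosingCircle(w.astype(np.float32)); print(tag,which,w.mean(0),r,len(w))
lid('a','tan',(484,68),76); lid('d','tan',(492,-148),74); lid('f','tan',(492,-148),74); lid('f','blue',(486,-63),70)
```

```text
a tan [481.9  69.4] ((485.475830078125, 75.82398223876953), 31.03676414489746) 172
d tan [ 493.7 -147.2] ((493.9520568847656, -146.51979064941406), 23.385726928710938) 163
f tan [ 493.7 -147.1] ((493.9520568847656, -146.51979064941406), 23.385726928710938) 164
f blue [487.7 -63.7] ((487.74847412109375, -63.342620849609375), 25.16188621520996) 191
```

{"api": "servo_tool", "payload": {"moves": "0 0 0.01 0 0 0; 0 0 0.03 0 0 0; 0 0 0.06 0 0 0; 0 0 0.1 0 0 0; 0 0.04 0.12 0 0 0; -0.002 0.09 0.12 0 0 0; -0.004 0.14 0.12 0 0 0; -0.007 0.19 0.12 0 0 0"}}

```text
t: 26.65
ee_pos: [485.2, 43.3, 157.5]
orientation: [-1.158, 1.284, -1.285]
ft_force: [1.6, -0.2, -1.9]
width: 50.0
```

{"api": "servo_tool", "payload": {"moves": "-0.002 0.02 0 0 0 0; -0.002 0.026 0 0 0 0; -0.002 0.026 -0.03 0 0 0; -0.002 0.026 -0.07 0 0 0; -0.002 0.026 -0.1 0 0 0; -0.002 0.026 -0.11 0 0 0; -0.002 0.026 -0.11 0 0 0"}}

```text
t: 27.52
ee_pos: [483.5, 67.3, 46.7]
orientation: [-1.159, 1.285, -1.285]
ft_force: [-0.4, -0.1, -1.9]
width: 49.8
```

```bash
python3 st.py
```

```text
t 27.525 pos [483.47  67.32  46.66] jawyaw -5.914290263576882 y [-0. -0. -1.] z [ 0.99 -0.1  -0.  ] F [-0.37 -0.14 -1.91] w 49.82830691739943 q [ 0.11  0.56  2.03 -0.    0.56  0.22]
```

{"api": "servo_tool", "payload": {"moves": "0 0 -0.002 0 0 0; 0 0 -0.004 0 0 0; 0 0 -0.006 0 0 0; 0 0 -0.006 0 0 0"}}

```text
t: 28.02
ee_pos: [483.5, 67.8, 40.8]
orientation: [-1.159, 1.284, -1.284]
ft_force: [0.8, 0.4, -2.0]
width: 50.1
```

{"api": "servo_tool", "payload": {"moves": "0 0 -0.001 0 0 0; 0 0 -0.0015 0 0 0; 0 0 -0.0015 0 0 0"}}

```text
t: 28.4
ee_pos: [483.6, 67.9, 39.9]
orientation: [-1.159, 1.284, -1.284]
ft_force: [-3.0, 0.6, 9.4]
width: 50.1
```

Contact felt. Releasing, then on to the blue jar.

{"api": "servo_tool", "payload": {"moves": "0 0 0 0 0 0; 0 0 0 0 0 0; 0 0 0 0 0 0; 0 0 0 0 0 0; 0 0 0 0 0 0", "hand": 50}}

```text
t: 29.02
ee_pos: [483.4, 67.8, 39.1]
orientation: [-1.159, 1.284, -1.284]
ft_force: [0.4, 0.3, 0.5]
width: 70.3
```

{"api": "servo_tool", "payload": {"moves": "0 0 0.02 0 0 0; 0 0 0.06 0 0 0; 0 0 0.1 0 0 0; 0.001 -0.04 0.1 0 0 0; 0.002 -0.08 0.1 0 0 0; 0.003 -0.11 0.1 0 0 0; 0.003 -0.131 0.1 0 0 0; 0.003 -0.131 0.1 0 0 0"}}

```text
t: 30.02
ee_pos: [486.4, -64.2, 139.2]
orientation: [-1.158, 1.286, -1.286]
ft_force: [-0.4, 0.1, -0.2]
width: 70.2
```

```bash
python3 st.py
python3 - <<'E'
from h import *
o=grab('k')
s=o['scene']['pixels'][:,:,::-1]; t=o['top']['pixels'][:,:,::-1]
c=np.hstack([cv2.resize(s[170:250,180:260],(400,400),interpolation=2),cv2.resize(t[180:240,180:240],(400,400),interpolation=2)]); cv2.imwrite('pics/k_c.png',c)
E
```

```text
t 30.025 pos [486.37 -64.2  139.15] jawyaw -6.009834398344556 y [ 0. -0. -1.] z [ 0.99 -0.1   0.  ] F [-0.43  0.07 -0.19] w 70.17573652664866 q [-0.16  0.39  1.99 -0.    0.76 -0.05]
```

View pics/k_c.png

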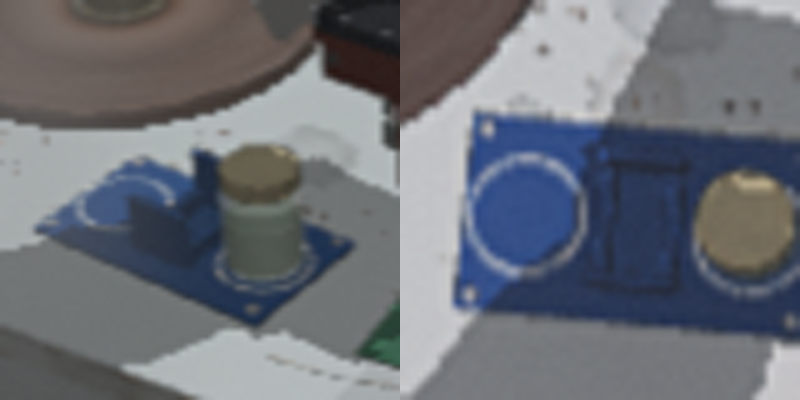

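The green jar stands upright on its ring, as at the start. Picking up the blue jar.

{"api": "servo_tool", "payload": {"moves": "0 0.001 -0.03 0 0 0; 0 0.001 -0.07 0 0 0; 0 0.001 -0.095 0 0 0; 0 0.001 -0.103 0 0 0; 0 0.001 -0.103 0 0 0"}}

```text
t: 30.75
ee_pos: [486.4, -61.6, 36.1]
orientation: [-1.16, 1.284, -1.283]
ft_force: [-0.2, 0.2, 1.0]
width: 71.0
```

{"api": "servo_tool", "payload": {"moves": "0 0 0 0 0 0; 0 0 0 0 0 0; 0 0 0 0 0 0; 0 0 0 0 0 0; 0 0 0 0 0 0; 0 0 0 0 0 0; 0 0 0 0 0 0; 0 0 0 0 0 0", "hand": 255}}

```text
t: 31.75
ee_pos: [487.0, -62.3, 36.9]
orientation: [-1.158, 1.283, -1.285]
ft_force: [-0.3, 0.7, 7.3]
width: 48.6
```

{"api": "servo_tool", "payload": {"moves": "0 0 0.01 0 0 0; 0 0 0.03 0 0 0; 0 0 0.06 0 0 0; 0 0 0.1 0 0 0; 0 0.04 0.125 0 0 0; 0.002 0.09 0.125 0 0 0; 0.004 0.14 0.125 0 0 0; 0.007 0.19 0.125 0 0 0"}}

```text
t: 32.75
ee_pos: [493.2, 129.2, 161.9]
orientation: [-1.158, 1.284, -1.285]
ft_force: [0.2, -0.5, -0.9]
width: 48.7
```

{"api": "servo_tool", "payload": {"moves": "0.002 0.03 0 0 0 0; 0.002 0.054 0 0 0 0; 0.002 0.054 0 0 0 0; 0.002 0.054 -0.03 0 0 0; 0.002 0.054 -0.07 0 0 0; 0.002 0.054 -0.1 0 0 0; 0.002 0.054 -0.115 0 0 0; 0.002 0.054 -0.115 0 0 0"}}

```text
t: 33.75
ee_pos: [495.0, 181.1, 45.7]
orientation: [-1.16, 1.286, -1.285]
ft_force: [0.1, -0.8, -1.3]
width: 48.6
```

```bash
python3 st.py
```

```text
t 33.75 pos [494.97 181.05  45.72] jawyaw -5.911352569662165 y [-0. -0. -1.] z [ 0.99 -0.1  -0.  ] F [ 0.14 -0.85 -1.27] w 48.57603762036034 q [ 0.33  0.59  1.94 -0.    0.61  0.43]
```

{"api": "servo_tool", "payload": {"moves": "0.0005 0.0005 -0.002 0 0 0; 0.001 0.001 -0.004 0 0 0; 0.001 0.001 -0.006 0 0 0; 0.001 0.001 -0.006 0 0 0"}}

```text
t: 34.25
ee_pos: [496.5, 182.9, 40.3]
orientation: [-1.159, 1.284, -1.284]
ft_force: [0.1, -0.7, -1.7]
width: 48.7
```

{"api": "servo_tool", "payload": {"moves": "0 0 -0.001 0 0 0; 0 0 -0.001 0 0 0; 0 0 -0.001 0 0 0"}}

```text
t: 34.62
ee_pos: [496.4, 182.8, 39.2]
orientation: [-1.159, 1.284, -1.284]
ft_force: [0.3, 0.1, -1.4]
width: 48.3
```

{"api": "servo_tool", "payload": {"moves": "0 -0.001 0 0 0 0; 0 -0.001 -0.0005 0 0 0; 0 -0.001 -0.001 0 0 0; 0 -0.001 -0.001 0 0 0"}}

```text
t: 35.12
ee_pos: [496.4, 181.7, 38.9]
orientation: [-1.159, 1.284, -1.284]
ft_force: [-2.6, -2.2, 8.7]
width: 48.4
```

{"api": "servo_tool", "payload": {"moves": "0 0 0 0 0 0; 0 0 0 0 0 0; 0 0 0 0 0 0; 0 0 0 0 0 0; 0 0 0 0 0 0", "hand": 50}}

```text
t: 35.75
ee_pos: [496.4, 181.8, 38.1]
orientation: [-1.159, 1.284, -1.284]
ft_force: [0.0, 0.0, -0.9]
width: 70.7
```

{"api": "servo_tool", "payload": {"moves": "0 0 0.02 0 0 0; 0 0 0.06 0 0 0; 0 0 0.1 0 0 0; -0.01 -0.04 0.15 0 0 0; -0.03 -0.09 0.15 0 0 0; -0.05 -0.14 0.15 0 0 0; -0.07 -0.2 0.15 0 0 0; -0.09 -0.25 0.15 0 0 0"}}

```text
t: 36.75
ee_pos: [405.7, -69.8, 188.4]
orientation: [-1.159, 1.284, -1.285]
ft_force: [0.7, 0.4, -0.3]
width: 70.2
```

{"api": "servo_tool", "payload": {"moves": "-0.02 -0.06 0 0 0 0; -0.04 -0.12 0 0 0 0; -0.06 -0.18 0 0 0 -10; -0.08 -0.24 0 0 0 -20; -0.1 -0.3 0 0 0 -30; -0.11 -0.35 0 0 0 -40; -0.12 -0.4 0 0 0 -50; -0.12 -0.4 0 0 0 -50"}}

```text
t: 37.75
ee_pos: [285.7, -471.3, 188.2]
orientation: [-0.574, 1.883, -1.886]
ft_force: [-0.1, 0.1, 0.0]
width: 70.6
```

```bash
python3 st.py
python3 - <<'E'
from h import *
import pickle
o=grab('l')
s=o['scene']['pixels'][:,:,::-1]; t=o['top']['pixels'][:,:,::-1]
a=pickle.load(open('a.pkl','rb'))['top']['pixels'][:,:,::-1]
c=np.hstack([cv2.resize(a[180:240,180:240],(390,390),interpolation=2),cv2.resize(t[180:240,180:240],(390,390),interpolation=2)]); cv2.imwrite('pics/l_c.png',c)
E
```

```text
t 37.75 pos [ 285.73 -471.31  188.19] jawyaw -56.11645862911483 y [ 0. -0. -1.] z [ 0.56 -0.83  0.  ] F [-0.13  0.05  0.01] w 70.63287114196456 q [-1.05  0.39  1.84 -0.    0.92 -0.07]
```

View pics/l_c.png

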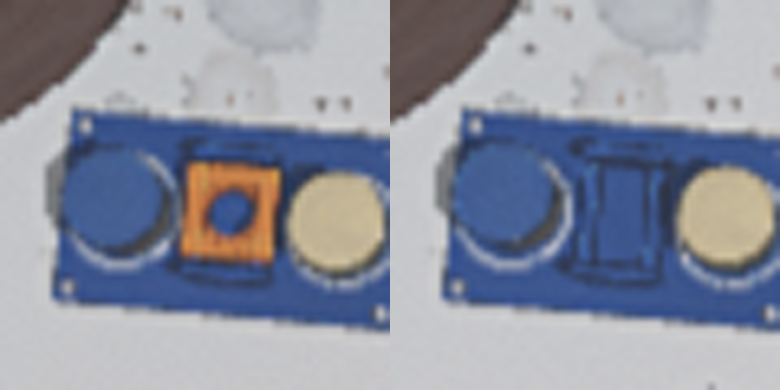

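View pics/l_scene.png

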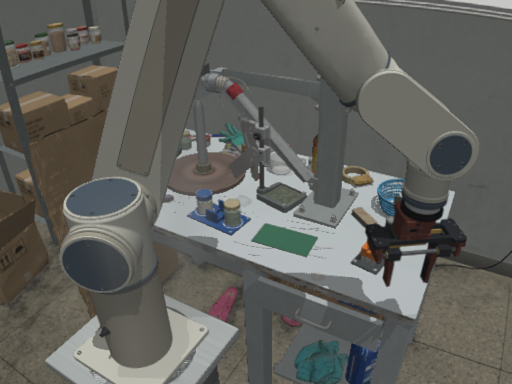

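The jars look as they did at the start. One last numeric check before handing in.

Run:
```python
from h import *; import pickle
a=pickle.load(open('a.pkl','rb'))['top']['pixels'].astype(int); l=pickle.load(open('l.pkl','rb'))['top']['pixels'].astype(int)
d=(abs(a-l).max(2)>45).astype(np.uint8)
n,_,st,c=cv2.connectedComponentsWithStats(d)
print([(tuple(s[:5])) for s in st[1:] if s[4]>4 and s[1]<260])
for s in(0,1):
  im=(a,l)[s][194:232,186:246].astype(np.uint8)
  h=cv2.cvtColor(im,cv2.COLOR_RGB2HSV).astype(int); m=(h[...,0]>14)&(h[...,0]<30)&(h[...,1]>45)&(h[...,2]>150); m[:,:38]=0; v,u=np.nonzero(m); print(u.mean(),v.mean(),len(u))
# shift of blue jar by phase/ECC
def ecc(x0,x1,y0,y1):
  A,B=[cv2.cvtColor(q[y0:y1,x0:x1].astype(np.uint8),cv2.COLOR_RGB2GRAY).astype(np.float32) for q in(a,l)]
  return cv2.findTransformECC(A,B,np.eye(2,3,dtype=np.float32),cv2.MOTION_TRANSLATION)[1][:,2]
print('blue px shift',ecc(186,206,200,222),'green',ecc(224,241,204,224))
```

```text
[(np.int32(352), np.int32(196), np.int32(17), np.int32(17), np.int32(196)), (np.int32(206), np.int32(204), np.int32(17), np.int32(17), np.int32(198)), (np.int32(225), np.int32(205), np.int32(10), np.int32(5), np.int32(12)), (np.int32(225), np.int32(217), np.int32(13), np.int32(5), np.int32(22)), (np.int32(305), np.int32(230), np.int32(61), np.int32(21), np.int32(696)), (np.int32(385), np.int32(238), np.int32(3), np.int32(2), np.int32(6)), (np.int32(207), np.int32(240), np.int32(29), np.int32(12), np.int32(196)), (np.int32(369), np.int32(240), np.int32(13), np.int32(10), np.int32(54)), (np.int32(238), np.int32(245), np.int32(14), np.int32(7), np.int32(79)), (np.int32(392), np.int32(244), np.int32(6), np.int32(7), np.int32(19)), (np.int32(458), np.int32(249), np.int32(4), np.int32(2), np.int32(5)), (np.int32(296), np.int32(250), np.int32(216), np.int32(134), np.int32(12554)), (np.int32(283), np.int32(254), np.int32(40), np.int32(6), np.int32(179)), (np.int32(324), np.int32(254), np.int32(18), np.int32(6), np.int32(93)), (np.int32(350), np.int32(255), np.int32(14), np.int32(5), np.int32(39)), (np.int32(374), np.int32(254), np.int32(5), np.int32(4), np.int32(16))]
45.3125 19.55625 160
45.38125 18.74375 160
blue px shift [ 0.00139835 -0.35143536] green [-0.19382656 -0.86752987]
```

```bash
python3 -c "
from workcell import ctrl
print(ctrl.close_job())"
```

```text
the job is handed in; nothing more can be done
None
```

The job is done and handed in at about 38 s of the 144 s allowed. I stood both jars on the mat, set the collar over the post, then put each jar back on its ring.

- **Collar:** the lug entered the notch freely and contact came at the seated height, with the TCP at 44.0 mm. In the pictures the collar's top is level with the post through the bore. Depth readings put the top at roughly 50 mm, against 52 mm nominal, which is within their noise.
- **Jars:** both are upright on their original rings. Compared with the first top view, the blue jar is about 1 mm from its start. The green jar is about 2–3 mm off, towards +x. I left that uncorrected rather than disturb it again.
- **Other objects:** comparing the first and last top views showed no change at the whetstone, the grit canister or the gem box. The rest of the differences are the collar's own move and the arm with its shadow. Measured wrist forces stayed under 10 N at each reading, and the gripper ended clear of everything.

The two cameras disagreed by 2–3 mm on absolute positions, so I averaged them. I could not see the lug directly in the pictures; I relied on the collar's top notch and the seated height instead.

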